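Lay out stripped pump parts in their inspection nests

ROBOT

A 7-joint arm with a two-finger parallel gripper is mounted at the origin on the work surface. World frame = base frame: x ahead of the robot, y to its left, z up, the work surface at z = 0. Lengths are in m, angles in rad, forces in N, time in s.
With the tool pointing down it reaches from about 0.4 to 0.875 m from the base axis. Payload 19.3 kg.
Tool frame: the origin (TCP) lies at the very end of the fingers, on their centre line; the grasp point (between the pads) lies 19 mm behind it; z points along the fingers, y is the line along which they close (so a half turn about z gives the same grasp; the last joint's range is limited). The gripper opens to 85 mm and grips with 20 to 120 N. Pads are 22 mm wide; open, the fingers measure 114 mm over their backs; the gripper's body (76 mm by 85 mm) begins 54 mm behind the grasp point. The pads swing forward as they close: fully open they stand 13 mm farther back than shut.
Start: joints at [1.169, 0.521, -0.036, 1.599, 0.021, 1.021, -0.113], TCP at [0.204, -0.591, 0.231] pointing down, gripper open.
Joint ranges: [-2.91, 2.91], [-0.3, 2.13], [-1.5, 1.42], [0.17, 2.43], [-1.26, 4.41], [0.16, 1.93], [-2.52, 2.52]. Speed limits (rad/s): [1.89, 1.89, 2.39, 2.39, 3.01, 3.01, 3.01].

INTERFACE

Orientations are given as [roll, pitch, yaw] about the fixed x, y, z axes, in that order (R = Rz(yaw) Ry(pitch) Rx(roll)).
In Python, from workcell import monitor, viewer, bot gives the robot as it stands.
- The arm moves only by the tool move_arm, never from a script. Its arguments are lists of equal length, an entry for each row: "gripper": the opening, from 0 (shut) to 1 (fully open); "linear": the shift along the tool's x, y, z in cm, a list of three; "twist": the turn about the tool's z in degrees. A call has 1 to 8 rows; each row shifts and turns the commanded pose from where the row before left it, along the tool's axes as they then stand; what a row does not reach is not made up. A row lasts 1/10 s, in which the tool goes at most 50 mm and 8.59 degrees, less where a joint would pass 70% of its speed; a pose out of reach is approached as far as the arm can. A call with a gripper value outside its range is refused whole. The fingers move at their own pace and stop on an object; "squeeze" is the grip in N (left out, the last holds). Time passes only in rows, so rows that do not move let the fingers close. It gives the time, the measured TCP pose, the force, the opening and the grip force at its end, in the units of the state.
- monitor.observe(): the state, without advancing time (a new reading comes with each control period).
- viewer.grab_frame(name): name is "side" or "top" or "wrist"; returns a dict with "img" (400x640x3 uint8, red, green, blue), "K" (3x3 intrinsics, pixels), "k1" (the pictures are not rectified: a ray, as slopes to the right and down, at radius r is drawn at 1 + k1 r^2 times it, then the intrinsics apply), "eye" and "rotation" of the camera in the world. Camera axes: x right, y up, looking along -z (the intrinsics and any distortion apply to the point x, -y, -z); pixel columns grow to the right and rows downward; lengths in m; the calibration is good to about 2 mm. A picture is of the moment at which its call begins. There is no depth.
- bot.job_done(): hands the job in; it is judged then, once.
The state is a dict: "clock": time; "qpos": joint angles; "qd": joint speeds; "joint_efforts": joint torques, N m; "position": TCP position; "tool_rot": TCP orientation; "force": force on the tool from outside, world axes, zero at the start; "moment": the same for the moment, N m; "grip_width": finger opening in m; "finger_force": force on a finger pad.
Only numpy, scipy, OpenCV 4.12 (cv2) and the standard library are available. Lean on these libraries where they do the work, as an engineer would, in place of code of your own. Each camera call takes 0.05 s, during which the arm holds its last target. There are 200 camera calls.

TASK

Lay the four bare-metal pump parts out for inspection, each seated flat, right way up as it stands now, in the white nest made for it: the square block in the square recess, the long manifold bar in the long recess, the piston standing in the round recess, and the collar over the post. Let go of everything, and leave the small red meter lying among them where it is.

Things in the scene. Friction and masses are not known exactly. Their poses are not given: they have to be found in the camera images.
- block: Loose square aluminium valve block, 44 x 44 mm in plan, 34 mm high, one dark port in the middle of its top; about 0.2 kg. Origin: centre of its underside; x and y square to its sides, z up.
- manifold: Loose aluminium manifold bar lying flat, 90 mm long (its x), 28 mm wide (its y), 28 mm high, three dark ports in a row on top; about 0.2 kg. Origin: centre of its underside; z up.
- collar: Loose plain steel collar (thick ring) lying flat, 52 mm outside, 32 mm bore, 20 mm high; about 0.2 kg. Origin: centre of its underside; z up along its axis.
- piston: Loose steel piston standing upright, a cylinder of 36 mm diameter, 55 mm high, with two dark ring grooves near its top; about 0.25 kg. Origin: centre of its underside; z up along its axis.
- square_nest: White plastic plate, fixed to the bench. Origin: centre of its underside; z up. 84 x 84 mm, 10 mm high, with a dark-floored square recess 60 x 60 mm, 6 mm deep, in its middle (recess floor 4 mm above the bench), sides along x and y. For the block, either way round.
- long_nest: White plastic plate, fixed to the bench. Origin: centre of its underside; z up. 130 mm (its x) x 70 mm (its y), 10 mm high, with a dark-floored rectangular recess 108 mm (x) x 46 mm (y), 6 mm deep, in its middle (recess floor 4 mm above the bench). For the manifold bar, either way round.
- round_nest: White plastic plate, fixed to the bench. Origin: centre of its underside; z up. 84 x 84 mm, 10 mm high, with a dark-floored round recess of 52 mm diameter, 6 mm deep, in its middle (recess floor 4 mm above the bench). For the piston.
- post_nest: White plastic plate, fixed to the bench. Origin: centre of its underside; z up. 84 x 84 mm, 4 mm thick, a dark disc of 54 mm diameter marked on it, and in its middle an upright white post of 14 mm diameter, 22 mm high above the plate (its top 26 mm above the bench). For the collar, which lies flat on the plate around the post.
- meter: Bystander, to be left alone: loose red hand-held meter with a black face and white screen, lying flat in the middle of the work, 50 mm (x) x 76 mm (y) x 24 mm high, about 0.2 kg. Origin: centre of its underside; z up.

How it is judged:
At the end, for the whole second after the job is handed in: Block in square nest, manifold in long nest, piston in round nest, collar over post: each origin within 13 mm (horizontal) of its nest's centre, 1.5 to 6.5 mm above the nest's underside (floor at 4 mm), tilted under 0.1 rad, at rest (under 0.02 m/s, 0.2 rad/s) (horizontal distance between block and square_nest below 0.013 m and z of block in the frame of square_nest between 0.0015 and 0.0065 m and angle between each of block, manifold, collar, piston's own z axis and vertical below 0.1 rad and linear speed of each of block, manifold, collar, piston below 0.02 m/s and angular speed of each of block, manifold, collar, piston below 0.2 rad/s and horizontal distance between manifold and long_nest below 0.013 m and z of manifold in the frame of long_nest between 0.0015 and 0.0065 m and horizontal distance between collar and post_nest below 0.013 m and z of collar in the frame of post_nest between 0.0015 and 0.0065 m and horizontal distance between piston and round_nest below 0.013 m and z of piston in the frame of round_nest between 0.0015 and 0.0065 m); the robot touches nothing.
It fails at once if the meter is moved by more than 30 mm or tipped over 0.5 rad (distance of meter from where it was at the start of the episode above 0.03 m or angle between meter's own z axis and vertical above 0.5 rad).
It also fails if it takes over 109 s, if anything falls off the work surface, if the arm or the gripper's body presses on something with over 40 N, if the wrist force passes 120 N, or if a joint passes its speed limit or range.

## Working session

There is one attempt and no reset: what is moved stays moved. The work goes in short steps, Python scripts to look and compute and a tool call to move; the robot and the scene stay as the last step left them, time stands still between calls to the robot, and variables do not carry over. Pictures are saved under pics/ and viewed, at most 17 in all, crops included, and the job is handed in when it is done.

Besides the shell and the picture viewer there is one more tool, called by a JSON object that holds its "fn" and its "kwargs", one argument or row to a line. move_arm: Moves the arm, as the interface text tells. Its arguments: {"type":"object","properties":{"gripper":{"type":"array"},"linear":{"type":"array"},"twist":{"type":"array"},"squeeze":{"type":"number"}},"required":["gripper","linear","twist"]}

```bash
mkdir -p pics
cat > h.py <<'E'
import numpy as np, cv2
from workcell import monitor, viewer, bot
def grab(n,save=None):
    f=viewer.grab_frame(n)
    if save: cv2.imwrite(f'pics/{save}.png',f['img'][:,:,::-1])
    return f
def ray(f,px):
    K=np.array(f['K']);k=f['k1']
    d=np.array([(px[0]-K[0,2])/K[0,0],(px[1]-K[1,2])/K[1,1]]);u=d.copy()
    for _ in range(30): u=d/(1+k*(u@u))
    v=np.array(f['rotation'])@np.array([u[0],-u[1],-1.]);return np.array(f['eye']),v
def onz(f,px,z):
    e,v=ray(f,px);return (e+v*(z-e[2])/v[2])
def proj(f,p):
    K=np.array(f['K']);c=np.array(f['rotation']).T@(np.array(p)-np.array(f['eye']))
    u=np.array([c[0],-c[1]])/-c[2];u=u*(1+f['k1']*(u@u));return K[0,0]*u[0]+K[0,2],K[1,1]*u[1]+K[1,2]
E
python3 - <<'E'
from h import *
for n in ('top','side','wrist'):
    f=grab(n,n+'0'); print(n,np.round(f['eye'],3).tolist(),np.round(f['rotation'],3).tolist(),np.round(f['K'],1).tolist(),f['k1'])
print(monitor.observe())
E
```

```text
top [0.351, 0.002, 0.885] [0.186, -0.016, -1.587] [[362.2, 0.0, 318.0], [0.0, 362.2, 202.1], [0.0, 0.0, 1.0]] -0.055789770748964136
side [0.339, 0.73, 0.96] [0.696, 0.016, -2.897] [[394.5, 0.0, 319.6], [0.0, 394.5, 204.2], [0.0, 0.0, 1.0]] -0.09316209850918789
wrist [0.284, -0.563, 0.374] [-0.334, 0.001, -1.239] [[318.0, 0.0, 319.9], [0.0, 318.0, 202.7], [0.0, 0.0, 1.0]] -0.03094648573519986
{'clock': 0.15, 'qpos': array([ 1.16882334,  0.52187398, -0.03628483,  1.59986642,  0.02121383,
        1.02114611, -0.11281975]), 'qd': array([ 0.00136979, -0.00323601,  0.00058078, -0.00043598, -0.00079258,
        0.00137206,  0.00092954]), 'joint_efforts': array([ 2.32904647e-03, -9.27393079e+01,  1.98123939e+00, -3.70053363e+01,
        1.81098684e-02,  6.42455285e-03, -2.40843445e-05]), 'position': array([ 0.203432  , -0.59068576,  0.23086419]), 'tool_rot': array([-3.14068876e+00,  9.59032944e-05,  3.31711061e-01]), 'force': array([ 0.60254789, -0.35572575, -0.66559083]), 'moment': array([-0.04449108,  0.00865429,  0.03286019]), 'finger_force': 0.0, 'grip_width': 0.08540258872781156}
```

View pics/top0.png

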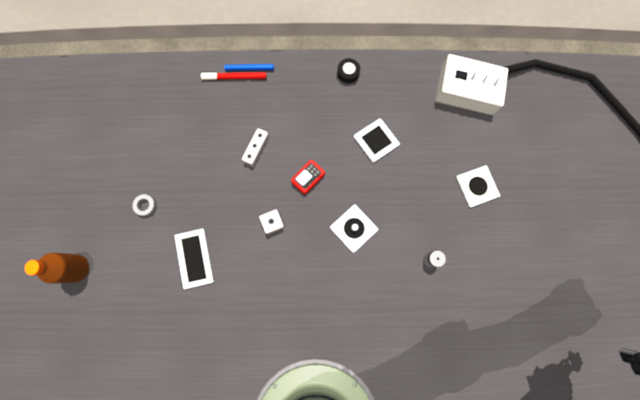

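View pics/side0.png

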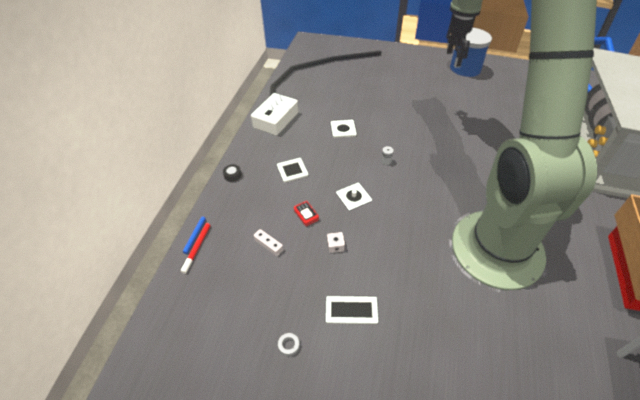

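```bash
sed -i "s/^from workcell/from scipy.spatial.transform import Rotation as Rn\nfrom workcell/; s/f=viewer.grab_frame(n)/f=viewer.grab_frame(n);f['rotation']=Rn.from_euler('xyz',f['rotation']).as_matrix()/" h.py
cat >> h.py <<'E'
S=dict(block=((271,222),.034,15),manifold=((255,147),.028,23),collar=((144,205),.02,15),piston=((437,259),.055,13),
 square=((377,140),.01,26),long=((194,258),.01,34),round=((478,186),.01,26),post=((354,228),.004,27),meter=((308,177),.024,22))
def rect(f,c,z,r,red=False,thr=None,dark=False):
    x0,y0=int(c[0]-r),int(c[1]-r);a=f['img'][max(y0,0):y0+2*r,max(x0,0):x0+2*r].astype(int)
    x0,y0=max(x0,0),max(y0,0)
    g=(a[:,:,0]-a[:,:,1:].max(2)).clip(0,255) if red else a.min(2)
    g=g.astype(np.uint8)
    t,m=cv2.threshold(g,thr or 0,255,cv2.THRESH_BINARY+(0 if thr else cv2.THRESH_OTSU))
    cs,h=cv2.findContours(m,cv2.RETR_CCOMP,cv2.CHAIN_APPROX_NONE)
    i=max((i for i in range(len(cs)) if h[0][i][3]<0),key=lambda i:cv2.contourArea(cs[i]))
    if dark:
        ch=[j for j in range(len(cs)) if h[0][j][3]==i]
        i=max(ch,key=lambda j:cv2.contourArea(cs[j]))
    P=np.array([onz(f,(p[0][0]+x0,p[0][1]+y0),z)[:2] for p in cs[i]])*1000
    (cx,cy),(w,hh),an=cv2.minAreaRect(P.astype(np.float32))
    if w<hh: w,hh,an=hh,w,an+90
    return np.round([cx,cy,w,hh,(an+90)%180-90],1).tolist(),t
E
python3 - <<'E'
from h import *
f=grab('top');s=grab('side')
for k,(c,z,r) in S.items():
    print(k,rect(f,c,z,r,k=='meter'), rect(f,c,.007,r,dark=True)[0] if k in('square','long','round') else '')
    R=rect(f,c,z,r,k=='meter')[0]; u=proj(s,[R[0]/1e3,R[1]/1e3,z]); print('  side',np.round(u), rect(s,u,z,r,k=='meter')[0])
a=cv2.resize(f['img'][90:300,110:520],None,fx=1.9,fy=1.9,interpolation=cv2.INTER_CUBIC);cv2.imwrite('pics/crop.png',a[:,:,::-1])
E
```

```text
block ([467.1, 98.7, 46.4, 46.4, -68.4], 182.0) 
  side [335. 239.] [465.8, 99.0, 47.0, 46.3, -70.0]
manifold ([657.2, 141.9, 92.6, 29.7, -24.8], 184.0) 
  side [267. 239.] [656.1, 142.7, 91.7, 31.5, -25.2]
collar ([514.4, 414.2, 52.2, 49.6, 89.3], 170.0) 
  side [287. 342.] [512.4, 415.3, 50.3, 48.8, -74.2]
piston ([371.8, -285.3, 35.3, 34.1, 88.7], 170.0) 
  side [387. 149.] [369.7, -285.0, 36.1, 34.7, 65.8]
square ([677.0, -165.7, 88.8, 88.8, -56.6], 177.0) [677.5, -166.3, 61.1, 60.7, 33.8]
  side [291. 169.] [675.8, -166.2, 92.6, 88.9, -55.6]
long ([383.3, 286.9, 134.0, 74.3, 12.5], 177.0) [383.1, 287.7, 109.7, 47.4, 12.2]
  side [351. 309.] [380.4, 287.9, 132.1, 75.1, 13.2]
round ([552.8, -419.1, 88.8, 87.9, -70.9], 180.0) [552.9, -419.8, 51.1, 50.2, 41.7]
  side [343. 127.] [551.5, -420.0, 93.5, 89.0, -70.7]
post ([451.5, -100.5, 88.2, 87.7, -48.1], 181.0) 
  side [353. 195.] [450.4, -100.9, 90.2, 88.8, -48.6]
meter ([578.1, 11.1, 77.9, 51.4, -45.0], 86.0) 
  side [306. 211.] [576.1, 17.2, 86.5, 53.3, -44.2]
```

View pics/crop.png

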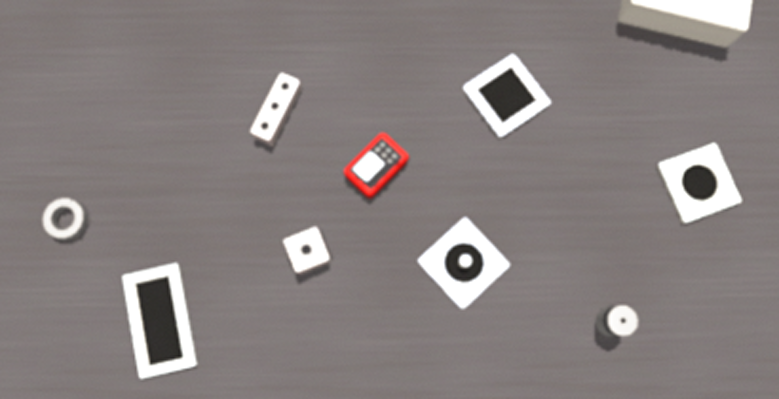

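The top and side views agree to about 2 mm, and the sizes match. In the top crop, the piston is at full-frame px (437,259), the block at (271,222), the manifold at (255,147), and the collar at (144,205). The four nests and the meter are clear of each other. I'll start with the piston.

{"fn": "move_arm", "kwargs": {
  "gripper": [1,1,1,1,1,1,1,1],
  "linear": [
    [3.2,-2.9,1.5],
    [3.2,-2.9,1.5],
    [3.2,-2.9,1.5],
    [3.2,-2.9,1.5],
    [3.2,-2.9,1.5],
    [3.2,-2.9,1.5],
    [3.2,-2.9,1.5],
    [3.2,-2.9,1.5]
  ],
  "twist": [0,0,0,0,0,0,0,0],
  "squeeze": 50
}}

```text
clock: 1.05
position: [0.3706, -0.2867, 0.1109]
tool_rot: [3.141, -0.0, 0.331]
force: [1.5, -0.9, 0.5]
grip_width: 0.0856
finger_force: 0.0
```

```bash
cat >> h.py <<'E'
T=dict(block=(466.5,99),manifold=(656.7,142.3),collar=(513.4,414.8),piston=(370.8,-285.2),square=(676.7,-166.2),long=(382,287.8),round=(552.2,-420),post=(451,-100.7))
def go(k,z=None,yaw=None):
    s=monitor.observe();p=np.array(s['position'])*1000;y=s['tool_rot'][2]
    d=np.array(T[k] if isinstance(k,str) else k)-p[:2];c,n=np.cos(y),np.sin(y)
    print('tool cm x %.2f y %.2f'%((d[0]*c+d[1]*n)/10,(d[0]*n-d[1]*c)/10),'z',None if z is None else round((p[2]-z)/10,2),
      'dist',np.linalg.norm(d).round(1),'twist',None if yaw is None else round((np.degrees(y)-yaw+90)%180-90,1),
      'at',p.round(1),'yaw',np.degrees(y).round(1),'q7',s['qpos'][6].round(2),'w',round(s['grip_width'],4),'ff',round(s['finger_force'],1),'F',np.round(s['force'],1),'t',s['clock'])
E
python3 -c "
from h import *
go('piston',18)
f=grab('wrist','w1')"
```

```text
tool cm x 0.07 y -0.14 z 9.29 dist 1.5 twist None at [ 370.6 -286.7  110.9] yaw 19.0 q7 -0.78 w 0.0856 ff 0.0 F [ 1.5 -0.9  0.5] t 1.05
```

View pics/w1.png

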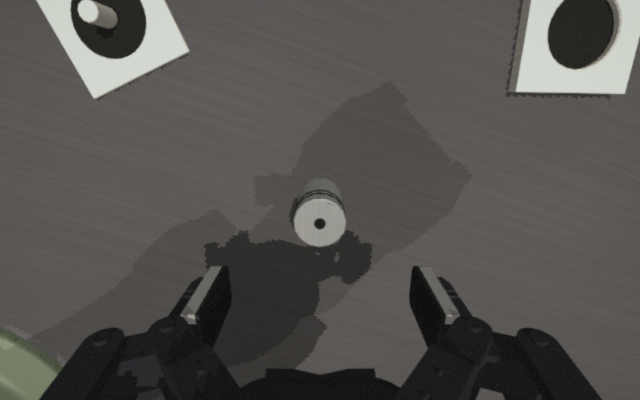

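The wrist view shows the piston's top at (320,222), centred between the fingers. I'll go down and grip.

{"fn": "move_arm", "kwargs": {
  "gripper": [1,1,1,0,0,0,0,0],
  "linear": [
    [0.1,-0.1,4],
    [0,0,3.5],
    [0,0,1.8],
    [0,0,0],
    [0,0,0],
    [0,0,0],
    [0,0,0],
    [0,0,0]
  ],
  "twist": [0,0,0,0,0,0,0,0],
  "squeeze": 50
}}

```text
clock: 1.9
position: [0.3712, -0.2875, 0.0196]
tool_rot: [3.14, -0.001, 0.331]
force: [-1.1, 0.5, 10.3]
grip_width: 0.0351
finger_force: 48.8
```

```bash
python3 -c "
from h import *
go('round',60)"
```

```text
tool cm x 12.81 y 18.42 z -4.04 dist 224.4 twist None at [ 371.2 -287.5   19.6] yaw 19.0 q7 -0.81 w 0.0351 ff 48.8 F [-1.1  0.5 10.3] t 1.9
```

{"fn": "move_arm", "kwargs": {
  "gripper": [0,0,0,0,0,0,0,0],
  "linear": [
    [0,0,-3],
    [0,0,-2],
    [2.56,3.68,0],
    [2.56,3.68,0],
    [2.56,3.68,0],
    [2.56,3.68,0],
    [2.56,3.68,0],
    [0,0,0]
  ],
  "twist": [0,0,0,0,0,0,0,0]
}}

```text
clock: 2.7
position: [0.5555, -0.4219, 0.0692]
tool_rot: [3.138, -0.003, 0.332]
force: [-0.8, 1.8, -2.8]
grip_width: 0.035
finger_force: 51.3
```

```bash
python3 -c "
from h import *
go('round',25)
f=grab('top'); a=f['img'][140:300,420:540]; cv2.imwrite('pics/t2.png',cv2.resize(a,None,fx=4,fy=3.7)[:,:,::-1])
f=grab('wrist','w2')"
```

```text
tool cm x -0.25 y -0.29 z 4.42 dist 3.8 twist None at [ 555.5 -421.9   69.2] yaw 19.0 q7 -0.73 w 0.035 ff 51.3 F [-0.8  1.8 -2.8] t 2.7
```

View pics/w2.png

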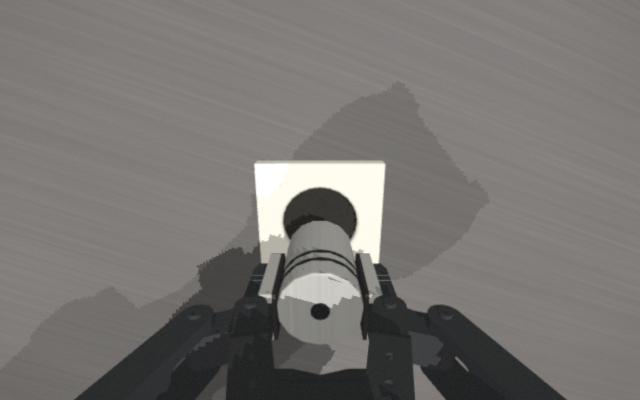

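The piston is held upright, with the recess directly below it at (320,220). I'll lower it, release, and retreat.

{"fn": "move_arm", "kwargs": {
  "gripper": [0,0,0,0,0,0],
  "linear": [
    [-0.25,-0.25,1.5],
    [0,0,1.5],
    [0,0,1.0],
    [0,0,0.5],
    [0,0,0.1],
    [0,0,0]
  ],
  "twist": [0,0,0,0,0,0]
}}

```text
clock: 3.4
position: [0.5477, -0.4171, 0.0237]
tool_rot: [-3.14, 0.001, 0.332]
force: [-12.0, 9.2, 23.3]
grip_width: 0.0348
finger_force: 54.3
```

```bash
python3 -c "
from h import *
go('round',22)"
```

```text
tool cm x 0.33 y 0.42 z 0.17 dist 5.3 twist None at [ 547.7 -417.1   23.7] yaw 19.0 q7 -0.74 w 0.0348 ff 54.3 F [-12.    9.2  23.3] t 3.4
```

{"fn": "move_arm", "kwargs": {
  "gripper": [0,0],
  "linear": [
    [0,0,0],
    [0,0,0]
  ],
  "twist": [0,0]
}}

```text
clock: 3.6
position: [0.5477, -0.4171, 0.0237]
tool_rot: [-3.14, 0.001, 0.332]
force: [-11.4, 8.9, 24.0]
grip_width: 0.0351
finger_force: 54.3
```

```bash
python3 -c "
from h import *
go('round',22)
f=grab('wrist','w3')"
```

```text
tool cm x 0.33 y 0.42 z 0.17 dist 5.3 twist None at [ 547.7 -417.1   23.7] yaw 19.0 q7 -0.74 w 0.0351 ff 54.3 F [-11.4   8.9  24. ] t 3.6
```

View pics/w3.png

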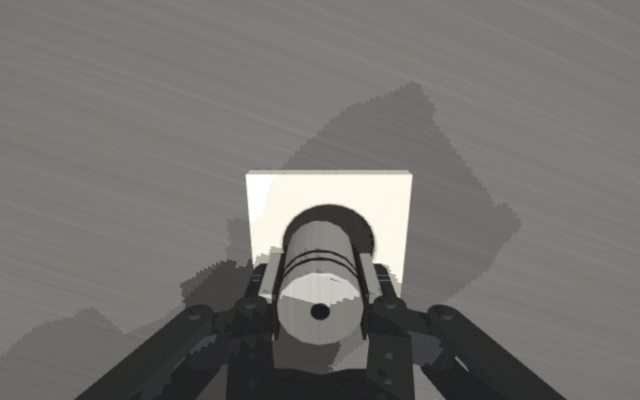

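The piston sits at (320,270), left of and below the recess centre at about (330,240). I'll ease it up slightly and re-centre it.

{"fn": "move_arm", "kwargs": {
  "gripper": [0,0,0],
  "linear": [
    [0,0,-0.3],
    [0,0,0],
    [0,0,0]
  ],
  "twist": [0,0,0]
}}

```text
clock: 3.95
position: [0.5485, -0.4177, 0.0252]
tool_rot: [3.142, -0.0, 0.332]
force: [-0.1, 0.5, -2.8]
grip_width: 0.0353
finger_force: 51.4
```

```bash
python3 -c "
from h import *
go('round',22)"
```

```text
tool cm x 0.28 y 0.34 z 0.32 dist 4.4 twist None at [ 548.5 -417.7   25.2] yaw 19.0 q7 -0.74 w 0.0353 ff 51.4 F [-0.1  0.5 -2.8] t 3.95
```

{"fn": "move_arm", "kwargs": {
  "gripper": [0,0,0,1,1,1,1,1],
  "linear": [
    [0.3,0.35,0],
    [0,0,0.1],
    [0,0,0],
    [0,0,0],
    [0,0,0],
    [0,0,-3],
    [0,0,-4.5],
    [0,0,-4.5]
  ],
  "twist": [0,0,0,0,0,0,0,0]
}}

```text
clock: 4.75
position: [0.5521, -0.4198, 0.1456]
tool_rot: [-3.141, 0.0, 0.332]
force: [1.2, 0.2, 0.3]
grip_width: 0.0853
finger_force: 0.0
```

```bash
python3 -c "
from h import *
go('block',100,21)"
```

```text
tool cm x 8.80 y -51.84 z 4.56 dist 525.8 twist -2.0 at [ 552.1 -419.8  145.6] yaw 19.0 q7 -0.72 w 0.0853 ff 0.0 F [1.2 0.2 0.3] t 4.75
```

{"fn": "move_arm", "kwargs": {
  "gripper": [1,1,1,1,1,1,1,1],
  "linear": [
    [0.8,-4.7,0],
    [0.8,-4.7,0],
    [0.8,-4.7,0],
    [0.8,-4.7,0],
    [0.8,-4.7,0],
    [0.8,-4.7,0],
    [0.8,-4.7,0],
    [0.8,-4.7,0]
  ],
  "twist": [0,0,0,0,0,0,0,0]
}}

```text
clock: 5.55
position: [0.4901, -0.0419, 0.1447]
tool_rot: [3.141, -0.001, 0.332]
force: [0.8, 1.0, 0.1]
grip_width: 0.085
finger_force: 0.0
```

{"fn": "move_arm", "kwargs": {
  "gripper": [1,1,1,1,1,1,1],
  "linear": [
    [0.8,-4.7,0],
    [0.8,-4.7,0],
    [0.8,-4.7,0],
    [0,0,2],
    [0,0,2.5],
    [0,0,0],
    [0,0,0]
  ],
  "twist": [0,0,0,-2,0,0,0]
}}

```text
clock: 6.25
position: [0.4673, 0.0973, 0.0997]
tool_rot: [3.142, 0.0, 0.366]
force: [-0.4, 0.5, 0.3]
grip_width: 0.0854
finger_force: 0.0
```

```bash
python3 -c "
from h import *
go('block',8,21)
f=grab('top')
print(rect(f,S['round'][0],.007,26,dark=True),rect(f,proj(f,[.552,-.420,.059]),.059,12))
a=f['img'][160:212,450:506]; cv2.imwrite('pics/t4.png',cv2.resize(a,None,fx=5,fy=5)[:,:,::-1])
w=grab('wrist','w4')"
```

```text
tool cm x -0.01 y -0.18 z 9.17 dist 1.8 twist -0.0 at [467.3  97.3  99.7] yaw 21.0 q7 -1.64 w 0.0854 ff 0.0 F [-0.4  0.5  0.3] t 6.25
([550.4, -416.4, 53.7, 44.1, 28.0], 180.0) ([553.0, -416.0, 71.7, 39.1, 21.3], 172.0)
```

View pics/t4.png

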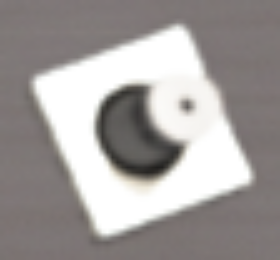

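View pics/w4.png

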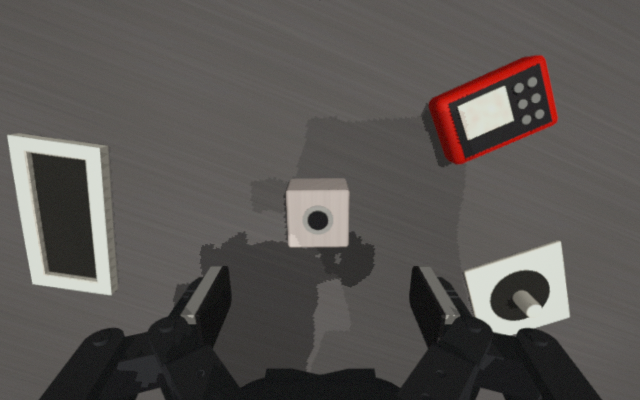

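In the top crop, the piston's port is at full-frame px (487.4,180.8). In the wrist view, the block is square to the fingers with its port at (318,220). I'll check both numerically while gripping the block.

```bash
python3 -c "
from h import *
f=grab('top');print('piston',onz(f,(487.4-.4,180.8-.4),.059),proj(f,[.552,-.420,.059]))
w=grab('wrist');print('block',onz(w,(318,220),.034))"
```

```text
piston [ 0.55375207 -0.41891024  0.059     ] (np.float64(487.5155616745765), np.float64(181.10697028891497))
block [0.46707118 0.09791092 0.034     ]
```

{"fn": "move_arm", "kwargs": {
  "gripper": [1,1,1,1,0,0,0,0],
  "linear": [
    [0,-0.1,4],
    [0,0,3],
    [0,0,2.1],
    [0,0,0],
    [0,0,0],
    [0,0,0],
    [0,0,0],
    [0,0,0]
  ],
  "twist": [0,0,0,0,0,0,0,0]
}}

```text
clock: 7.25
position: [0.4677, 0.0985, 0.0097]
tool_rot: [3.141, -0.002, 0.366]
force: [-2.2, -1.0, 15.7]
grip_width: 0.0432
finger_force: 49.1
```

```bash
python3 -c "
from h import *
go('square',130,34)"
```

```text
tool cm x 10.03 y 32.21 z -12.03 dist 337.3 twist -13.0 at [467.7  98.5   9.7] yaw 21.0 q7 -1.69 w 0.0432 ff 49.1 F [-2.2 -1.  15.7] t 7.25
```

{"fn": "move_arm", "kwargs": {
  "gripper": [0,0,0,0,0,0,0,0],
  "linear": [
    [0,0,-2],
    [0,0,-4],
    [0,0,-4],
    [0.3,4.2,0],
    [0.3,4.2,0],
    [0.3,4.2,0],
    [0.3,4.2,0],
    [0.3,4.2,0]
  ],
  "twist": [0,-6,-7,0,0,0,0,0]
}}

```text
clock: 8.05
position: [0.5976, -0.069, 0.1093]
tool_rot: [3.141, -0.001, 0.593]
force: [0.5, 1.0, -1.6]
grip_width: 0.0431
finger_force: 53.2
```

{"fn": "move_arm", "kwargs": {
  "gripper": [0,0,0,0,0,0,0],
  "linear": [
    [0.3,4.2,0],
    [0.3,4.2,0],
    [0.3,4.2,2],
    [0,0,2],
    [0,0,1],
    [0,0,0],
    [0,0,0]
  ],
  "twist": [0,0,0,0,0,0,0]
}}

```text
clock: 8.75
position: [0.6748, -0.1657, 0.0594]
tool_rot: [3.141, -0.001, 0.595]
force: [0.1, 1.0, -1.2]
grip_width: 0.0431
finger_force: 53.1
```

```bash
python3 -c "
from h import *
go('square',15,34)
grab('wrist','w5')"
```

```text
tool cm x 0.13 y 0.14 z 4.44 dist 1.9 twist 0.1 at [ 674.8 -165.7   59.4] yaw 34.1 q7 -0.96 w 0.0431 ff 53.1 F [ 0.1  1.  -1.2] t 8.75
```

View pics/w5.png

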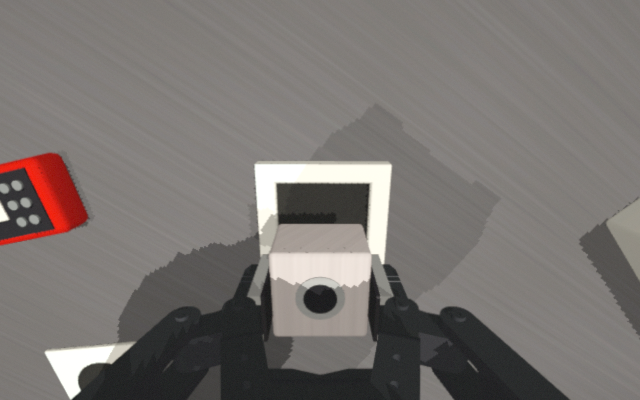

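The block at (320,280) is square with its recess and centred on it (recess spans 277–370 px across). I'll lower it and release.

{"fn": "move_arm", "kwargs": {
  "gripper": [0,0,0,0,0,1,1,1],
  "linear": [
    [0.15,0.15,2],
    [0,0,1.2],
    [0,0,0.8],
    [0,0,0.4],
    [0,0,0],
    [0,0,0],
    [0,0,0],
    [0,0,0]
  ],
  "twist": [0,0,0,0,0,0,0,0]
}}

```text
clock: 9.6
position: [0.6769, -0.1671, 0.0144]
tool_rot: [3.141, -0.0, 0.594]
force: [1.3, -0.4, 0.1]
grip_width: 0.0837
finger_force: 0.0
```

```bash
python3 -c "
from h import *
go('manifold',100,-25)"
```

```text
tool cm x 15.63 y -26.78 z -8.56 dist 310.1 twist 59.0 at [ 676.9 -167.1   14.4] yaw 34.0 q7 -0.97 w 0.0837 ff 0.0 F [ 1.3 -0.4  0.1] t 9.6
```

{"fn": "move_arm", "kwargs": {
  "gripper": [1,1,1,1,1,1,1,1],
  "linear": [
    [0,0,-2.5],
    [0,0,-4],
    [0,0,-4],
    [2.6,-4.2,0],
    [2.6,-4.2,0],
    [2.6,-4.2,0],
    [2.6,-4.2,0],
    [2.6,-4.2,0]
  ],
  "twist": [0,-8,-8,0,0,0,0,0]
}}

```text
clock: 10.4
position: [0.5987, 0.0691, 0.1196]
tool_rot: [3.141, -0.0, 0.873]
force: [1.1, 0.3, -0.1]
grip_width: 0.0854
finger_force: 0.0
```

{"fn": "move_arm", "kwargs": {
  "gripper": [1,1,1,1,1,1,1,1],
  "linear": [
    [0,0,0],
    [0,0,0],
    [0,0,0],
    [0,0,0],
    [0,0,0],
    [0,0,0],
    [0,0,0],
    [0,0,0]
  ],
  "twist": [-8,-8,-8,-8,-8,-8,-8,-8]
}}

```text
clock: 11.2
position: [0.5995, 0.0673, 0.1194]
tool_rot: [3.141, 0.0, 1.995]
force: [0.4, -1.1, -0.7]
grip_width: 0.0853
finger_force: 0.0
```

```bash
python3 -c "
from h import *
go('manifold',80,-25)"
```

```text
tool cm x 4.48 y 8.30 z 3.94 dist 94.3 twist -40.7 at [599.5  67.3 119.4] yaw 114.3 q7 -0.17 w 0.0853 ff 0.0 F [ 0.4 -1.1 -0.7] t 11.2
```

{"fn": "move_arm", "kwargs": {
  "gripper": [1,1,1,1,1,1,1,1],
  "linear": [
    [2.24,4.15,0],
    [2.24,4.15,0],
    [0,0,1],
    [0,0,1],
    [0,0,1],
    [0,0,1],
    [0,0,0],
    [0,0,0]
  ],
  "twist": [0,0,-8.3,-8,-8.2,-8.2,-8,0]
}}

```text
clock: 12.0
position: [0.6569, 0.1419, 0.0789]
tool_rot: [-3.142, -0.001, 2.702]
force: [0.2, 0.4, -0.1]
grip_width: 0.0857
finger_force: 0.0
```

```bash
python3 -c "
from h import *
go('manifold',8,-25)
grab('wrist','w6')
f=grab('top'); a=f['img'][90:190,230:420]; cv2.imwrite('pics/t6.png',cv2.resize(a,None,fx=4,fy=4)[:,:,::-1])"
```

```text
tool cm x 0.04 y 0.03 z 7.09 dist 0.5 twist -0.2 at [656.9 141.9  78.9] yaw 154.8 q7 0.36 w 0.0857 ff 0.0 F [ 0.2  0.4 -0.1] t 12.0
```

View pics/w6.png

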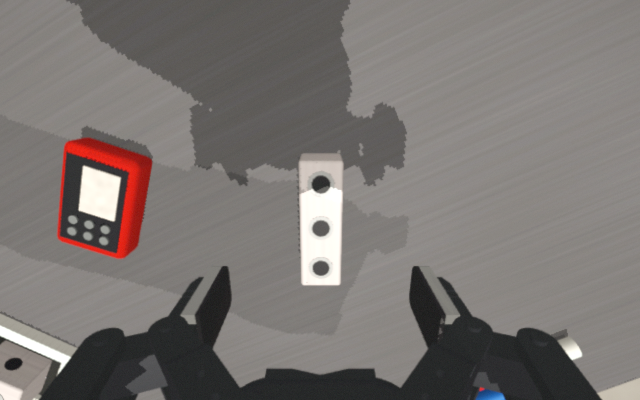

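The manifold is in line with the tool x axis, with its middle port at (320,228), centred between the fingers. I'll grip it.

{"fn": "move_arm", "kwargs": {
  "gripper": [1,1,1,0,0,0,0,0],
  "linear": [
    [0,0,3.5],
    [0,0,2.5],
    [0,0,1.1],
    [0,0,0],
    [0,0,0],
    [0,0,0],
    [0,0,0],
    [0,0,0]
  ],
  "twist": [0,0,0,0,0,0,0,0]
}}

```text
clock: 12.9
position: [0.6576, 0.1422, 0.0096]
tool_rot: [3.141, 0.001, 2.7]
force: [-2.1, -1.2, 7.8]
grip_width: 0.0267
finger_force: 50.0
```

{"fn": "move_arm", "kwargs": {
  "gripper": [0,0,0,0,0,0,0,0],
  "linear": [
    [0,0,0],
    [0,0,-2],
    [0,0,-3],
    [0,0,-3],
    [0,0,0],
    [0,0,0],
    [0,0,0],
    [0,0,0]
  ],
  "twist": [0,0,-8,-8,-8,-8,-5.5,0]
}}

```text
clock: 13.7
position: [0.6572, 0.142, 0.0896]
tool_rot: [3.141, 0.001, -2.927]
force: [0.3, 0.3, -2.3]
grip_width: 0.0273
finger_force: 50.1
```

```bash
python3 -c "
from h import *
go('long',70,12.5)"
```

```text
tool cm x 23.79 y 20.10 z 1.96 dist 311.4 twist -0.2 at [657.2 142.   89.6] yaw -167.7 q7 0.94 w 0.0273 ff 50.1 F [ 0.3  0.3 -2.3] t 13.7
```

{"fn": "move_arm", "kwargs": {
  "gripper": [0,0,0,0,0,0,0,0],
  "linear": [
    [3.4,2.87,0],
    [3.4,2.87,0],
    [3.4,2.87,0],
    [3.4,2.87,0],
    [3.4,2.87,0],
    [3.4,2.87,0],
    [3.4,2.87,0],
    [0,0,2]
  ],
  "twist": [0,0,0,0,0,0,0,0]
}}

```text
clock: 14.5
position: [0.3786, 0.2919, 0.071]
tool_rot: [3.139, 0.003, -2.926]
force: [1.6, -0.1, -2.9]
grip_width: 0.0267
finger_force: 50.1
```

{"fn": "move_arm", "kwargs": {
  "gripper": [0,0,0],
  "linear": [
    [0,0,1],
    [0,0,0],
    [0,0,0]
  ],
  "twist": [0,0,0]
}}

```text
clock: 14.8
position: [0.3826, 0.2879, 0.0586]
tool_rot: [-3.141, 0.0, -2.931]
force: [-0.3, 1.0, -2.0]
grip_width: 0.0269
finger_force: 50.0
```

```bash
python3 -c "
from h import *
go('long',14.5,12.5)
grab('wrist','w7')"
```

```text
tool cm x 0.06 y 0.00 z 4.41 dist 0.6 twist -0.4 at [382.6 287.9  58.6] yaw -167.9 q7 0.25 w 0.0269 ff 50.0 F [-0.3  1.  -2. ] t 14.8
```

View pics/w7.png

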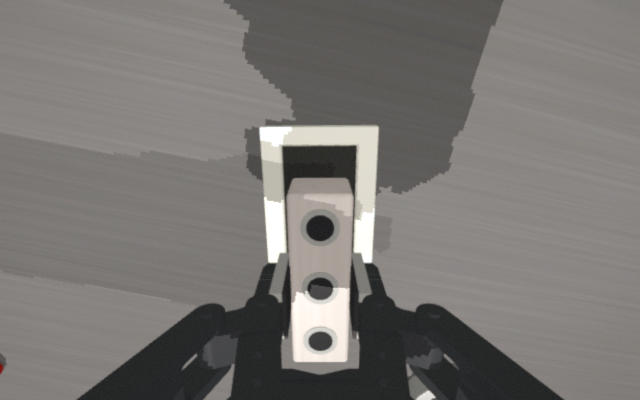

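The bar is level, and its axis (column 320) lines up with the recess (282–357). I'll lower it and release.

{"fn": "move_arm", "kwargs": {
  "gripper": [0,0,0,0,0,1,1,1],
  "linear": [
    [0,0,2],
    [0,0,1.2],
    [0,0,0.8],
    [0,0,0.4],
    [0,0,0],
    [0,0,0],
    [0,0,0],
    [0,0,0]
  ],
  "twist": [0,0,0,0,0,0,0,0]
}}

```text
clock: 15.65
position: [0.3821, 0.2883, 0.0147]
tool_rot: [3.141, 0.001, -2.929]
force: [-0.7, -0.2, -1.0]
grip_width: 0.0698
finger_force: 0.0
```

{"fn": "move_arm", "kwargs": {
  "gripper": [1,1,1,1,1,1],
  "linear": [
    [0,0,0],
    [0,0,-2],
    [0,0,-4],
    [0,0,-2.5],
    [0,0,0],
    [0,0,0]
  ],
  "twist": [0,0,0,0,0,0]
}}

```text
clock: 16.25
position: [0.3823, 0.288, 0.0996]
tool_rot: [-3.142, 0.001, -2.929]
force: [-0.1, 0.6, -0.3]
grip_width: 0.0856
finger_force: 0.0
```

```bash
python3 -c "
from h import *
go('collar',60)"
```

```text
tool cm x -15.49 y 9.63 z 3.96 dist 182.4 twist None at [382.3 288.   99.6] yaw -167.8 q7 0.33 w 0.0856 ff 0.0 F [-0.1  0.6 -0.3] t 16.25
```

{"fn": "move_arm", "kwargs": {
  "gripper": [1,1,1,1,1,1,1],
  "linear": [
    [-3.87,2.41,0],
    [-3.87,2.41,0],
    [-3.87,2.41,0],
    [-3.87,2.41,0],
    [0,0,3],
    [0,0,1],
    [0,0,0]
  ],
  "twist": [0,0,0,0,0,0,0]
}}

```text
clock: 16.95
position: [0.5112, 0.4139, 0.0569]
tool_rot: [-3.139, -0.004, -2.928]
force: [-0.5, -0.7, 0.9]
grip_width: 0.0855
finger_force: 0.0
```

```bash
python3 -c "
from h import *
go('collar',5)
w=grab('wrist','w8');u=proj(w,[.5134,.4148,.02]);print(u,rect(w,u,.02,60))
f=grab('top'); a=f['img'][100:300,120:500]; cv2.imwrite('pics/t8.png',cv2.resize(a,None,fx=2,fy=2,interpolation=cv2.INTER_CUBIC)[:,:,::-1])
print(rect(f,proj(f,[.382,.288,.032]),.032,12), 'meter',rect(f,*S['meter'],red=True))"
```

```text
tool cm x -0.23 y 0.04 z 5.19 dist 2.4 twist None at [511.2 413.9  56.9] yaw -167.7 q7 0.44 w 0.0855 ff 0.0 F [-0.5 -0.7  0.9] t 16.95
(np.float64(321.2641149362638), np.float64(238.89699059694715)) ([514.4, 414.7, 50.7, 49.3, 82.1], 167.0)
([383.6, 286.0, 53.3, 47.1, -0.5], 106.0) meter ([589.5, -12.2, 64.2, 35.2, 9.3], 79.0)
```

View pics/w8.png

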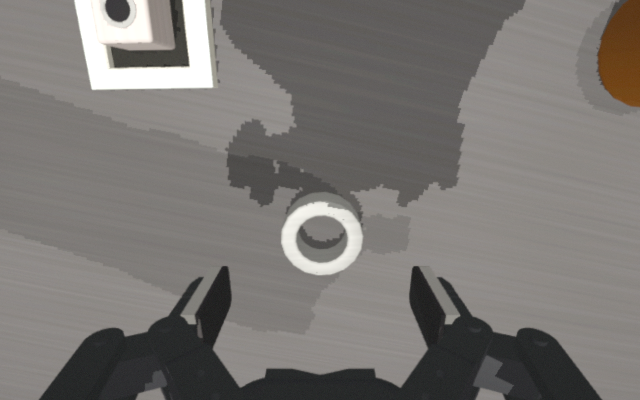

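View pics/t8.png

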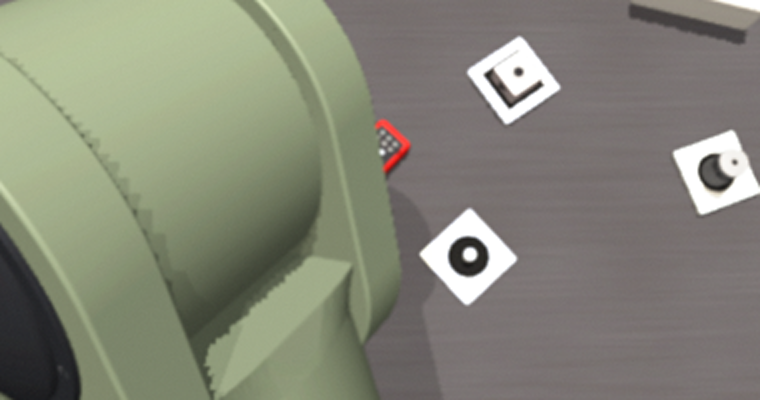

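The wrist view shows the collar at (321,239), between the fingers and within about 1 mm of the estimate. In the top view the block and piston are in their nests, and the arm partly hides the meter. I'll grip the collar.

{"fn": "move_arm", "kwargs": {
  "gripper": [1,1,1,1,0,0,0,0],
  "linear": [
    [-0.15,0,2],
    [0,0,2],
    [0,0,1.3],
    [0,0,0],
    [0,0,0],
    [0,0,0],
    [0,0,0],
    [0,0,0]
  ],
  "twist": [0,0,0,0,0,0,0,0]
}}

```text
clock: 17.85
position: [0.5147, 0.4158, 0.0076]
tool_rot: [3.141, 0.001, -2.929]
force: [-1.8, -2.3, 9.9]
grip_width: 0.0493
finger_force: 50.7
```

{"fn": "move_arm", "kwargs": {
  "gripper": [0,0,0,0,0,0],
  "linear": [
    [0,0,0],
    [0,0,-2],
    [0,0,-4],
    [0,0,-4],
    [0,0,0],
    [0,0,0]
  ],
  "twist": [0,0,0,0,0,0]
}}

```text
clock: 18.45
position: [0.5148, 0.4156, 0.1082]
tool_rot: [3.141, 0.002, -2.929]
force: [0.5, 0.3, -2.4]
grip_width: 0.0491
finger_force: 53.4
```

```bash
python3 -c "
from h import *
go('post',70)"
```

```text
tool cm x 17.15 y -49.12 z 3.82 dist 520.3 twist None at [514.8 415.6 108.2] yaw -167.8 q7 0.48 w 0.0491 ff 53.4 F [ 0.5  0.3 -2.4] t 18.45
```

{"fn": "move_arm", "kwargs": {
  "gripper": [0,0,0,0,0,0,0,0],
  "linear": [
    [1.43,-4.1,0],
    [1.43,-4.1,0],
    [1.43,-4.1,0],
    [1.43,-4.1,0],
    [1.43,-4.1,0],
    [1.43,-4.1,0],
    [1.43,-4.1,0],
    [1.43,-4.1,0]
  ],
  "twist": [0,0,0,0,0,0,0,0]
}}

```text
clock: 19.25
position: [0.4708, 0.0688, 0.1059]
tool_rot: [3.142, -0.001, -2.928]
force: [1.5, -0.3, -2.0]
grip_width: 0.0489
finger_force: 53.5
```

{"fn": "move_arm", "kwargs": {
  "gripper": [0,0,0,0,0,0,0,0],
  "linear": [
    [1.43,-4.1,0],
    [1.43,-4.1,0],
    [1.43,-4.1,0],
    [1.43,-4.1,0],
    [0,0,2],
    [0,0,1.5],
    [0,0,0],
    [0,0,0]
  ],
  "twist": [0,0,0,0,0,0,0,0]
}}

```text
clock: 20.05
position: [0.4504, -0.1012, 0.0713]
tool_rot: [3.141, -0.001, -2.928]
force: [0.1, 0.7, -2.3]
grip_width: 0.0493
finger_force: 53.4
```

```bash
python3 -c "
from h import *
go('post',12)
s=monitor.observe();p=s['position'];zt=p[2]-.0076+.02
w=grab('wrist','w9');u=proj(w,[p[0],p[1],zt]);print(u,zt,rect(w,u,zt,70),[rect(w,u,zt,70,thr=t,dark=True) for t in(120,150,180)])
print('post top',proj(w,[.451,-.1007,.026]))"
```

```text
tool cm x -0.07 y 0.04 z 5.93 dist 0.8 twist None at [ 450.4 -101.2   71.3] yaw -167.7 q7 1.13 w 0.0493 ff 53.4 F [ 0.1  0.7 -2.3] t 20.05Traceback (most recent call last):
  File "<string>", line 5, in <module>
    w=grab('wrist','w9');u=proj(w,[p[0],p[1],zt]);print(u,zt,rect(w,u,zt,70),[rect(w,u,zt,70,thr=t,dark=True) for t in(120,150,180)])
                                                                              ~~~~^^^^^^^^^^^^^^^^^^^^^^^^^^^
  File "h.py", line 30, in rect
    i=max(ch,key=lambda j:cv2.contourArea(cs[j]))
ValueError: max() iterable argument is empty
```

View pics/w9.png

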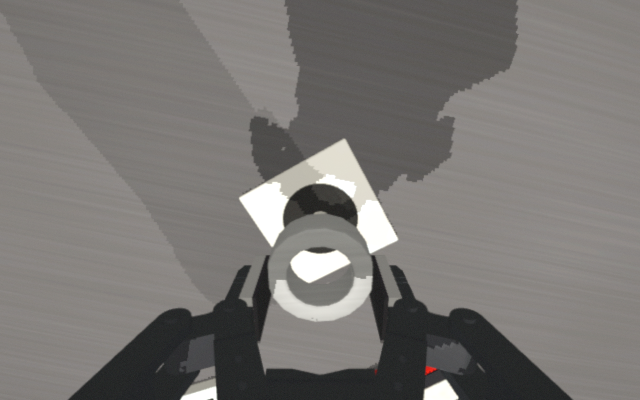

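The collar is held level, with the centre of its top face at about (320,267). The post disc is at (320,218), still behind the collar. I'll check the collar's offset from the TCP and the post position.

```bash
python3 -c "
from h import *
w=grab('wrist');p=monitor.observe()['position']
for r in (265,267,269): print(onz(w,(320.5,r),.0837).round(4))
print('w',onz(w,(268,267),.0837).round(4),onz(w,(374,267),.0837).round(4),p.round(4))
print('disc',onz(w,(320,218),.004).round(4),'disc px expected',proj(w,[.451,-.1007,.004]))"
```

```text
[ 0.4435 -0.1029  0.0837]
[ 0.4445 -0.1026  0.0837]
[ 0.4456 -0.1024  0.0837]
w [ 0.4498 -0.1268  0.0837] [ 0.4392 -0.078   0.0837] [ 0.4509 -0.1013  0.0718]
disc [ 0.4516 -0.1013  0.004 ] disc px expected (np.float64(321.0364441492142), np.float64(217.46817561863972))
```

```bash
python3 -c "
from h import *
w=grab('wrist');p=monitor.observe()['position'];y=monitor.observe()['tool_rot'][2];t=np.array([np.cos(y),np.sin(y)])
for n,r,h in(('piston',311,.0354),('block',298,.0243),('manif',289,.0184),('collar',267,.0124)):
    q=onz(w,(320.5,r),p[2]+h); print(n,((q[:2]-p[:2])@t*1000).round(1))
print('expected row',proj(w,[p[0],p[1],p[2]+.0124]))
g=cv2.cvtColor(w['img'],cv2.COLOR_RGB2GRAY)
print('col320 rows 200-330',g[200:330:3,320].tolist()); print('row267',g[267,250:392:2].tolist())"
```

```text
piston -0.4
block -2.1
manif -1.4
collar 6.6
expected row (np.float64(320.40648851349437), np.float64(279.1495686857927))
col320 rows 200-330 [40, 37, 36, 59, 160, 118, 118, 119, 121, 124, 143, 139, 139, 140, 140, 137, 62, 71, 255, 255, 255, 255, 255, 255, 255, 255, 125, 122, 117, 117, 121, 116, 118, 119, 119, 139, 220, 224, 220, 212, 201, 136, 136, 136]
row267 [79, 124, 125, 123, 124, 123, 62, 35, 40, 118, 140, 140, 141, 139, 140, 140, 140, 139, 137, 115, 123, 247, 255, 255, 255, 255, 255, 255, 255, 255, 255, 255, 255, 255, 255, 255, 255, 255, 255, 255, 255, 255, 255, 255, 240, 186, 134, 122, 121, 117, 114, 117, 132, 135, 134, 134, 135, 135, 135, 134, 136, 102, 37, 35, 78, 123, 123, 124, 125, 123, 77]
```

Column 320 shows the top face spans rows 230–323, so its centre is row 276.5 against 279 expected. The 213 edge I read was the side wall. The collar is centred to about 1.5 mm, so I'll lower it over the post.

{"fn": "move_arm", "kwargs": {
  "gripper": [0,0,0,0,0,0],
  "linear": [
    [0,0,2],
    [0,0,1.5],
    [0,0,1.2],
    [0,0,0.8],
    [0,0,0.4],
    [0,0,0]
  ],
  "twist": [0,0,0,0,0,0]
}}

```text
clock: 20.8
position: [0.4507, -0.1016, 0.0123]
tool_rot: [3.142, -0.0, -2.928]
force: [0.4, -0.2, -1.6]
grip_width: 0.0492
finger_force: 53.4
```

{"fn": "move_arm", "kwargs": {
  "gripper": [1,1,1,1,1,1,1,1],
  "linear": [
    [0,0,0],
    [0,0,0],
    [0,0,0],
    [0,0,0],
    [0,0,-2],
    [0,0,-4],
    [0,0,-5],
    [0,0,-5]
  ],
  "twist": [0,0,0,0,0,0,0,0]
}}

```text
clock: 21.6
position: [0.45, -0.1012, 0.174]
tool_rot: [3.14, -0.001, -2.928]
force: [1.8, -2.3, 0.4]
grip_width: 0.0851
finger_force: 0.0
```

```bash
python3 -c "
from h import *
go((450,-400))"
```

```text
tool cm x 6.35 y -29.20 z None dist 298.8 twist None at [ 450.  -101.2  174. ] yaw -167.7 q7 1.32 w 0.0851 ff 0.0 F [ 1.8 -2.3  0.4] t 21.6
```

{"fn": "move_arm", "kwargs": {
  "gripper": [1,1,1,1,1,1,1,1],
  "linear": [
    [1.6,-4.4,-1],
    [1.6,-4.4,-1],
    [1.6,-4.4,-1],
    [1.6,-4.4,-1],
    [1.6,-4.4,-1],
    [1.6,-4.4,-1],
    [1.6,-4.4,-1],
    [1.6,-4.4,-1]
  ],
  "twist": [0,0,0,0,0,0,0,0]
}}

```text
clock: 22.4
position: [0.399, -0.4748, 0.2529]
tool_rot: [-3.141, -0.0, -2.929]
force: [1.2, 0.3, 0.1]
grip_width: 0.0852
finger_force: 0.0
```

```bash
python3 -c "
from h import *
t=grab('top','tend');s=grab('side','send')
print('meter',rect(t,*S['meter'],red=True),rect(s,(306,211),.024,22,red=True)[0])
N=dict(block=('square',.038),manifold=('long',.032),piston=('round',.059),collar=('post',.024))
tiles=[]
for f in (t,s):
    row=[]
    for k,(n,z) in N.items():
        x,y=np.array(T[n])/1e3;c=np.array(proj(f,[x,y,z]));i=f['img'].copy()
        a=cv2.resize(cv2.getRectSubPix(i,(56,56),tuple(c.astype(np.float32))),(196,196),interpolation=cv2.INTER_CUBIC)
        cv2.drawMarker(a,(98,98),(0,200,0),cv2.MARKER_CROSS,12,1); row.append(a)
    tiles.append(np.hstack(row))
cv2.imwrite('pics/end.png',np.vstack(tiles)[:,:,::-1]);go((250,-500))"
```

```text
meter ([578.1, 11.1, 77.9, 51.4, -45.0], 85.0) [576.2, 17.4, 86.5, 53.5, -44.7]
tool cm x 14.88 y 0.93 z None dist 149.1 twist None at [ 397.5 -478.8  252.4] yaw -168.2 q7 2.1 w 0.0855 ff 0.0 F [-0.3  0.9 -0.1] t 22.5
```

View pics/end.png

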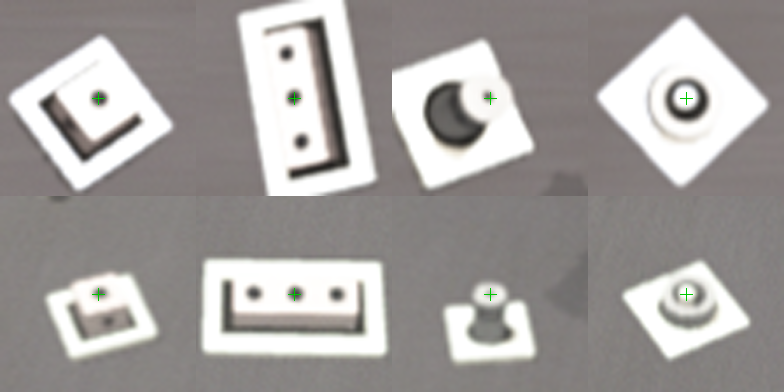

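In the final tiles, every part's port or bore lies on its seated-height cross (98,98) in both the top and side views. That puts all four within about 2 mm of centre, flat and at seated height. The meter hasn't moved, so I'm handing the job in.

```bash
python3 -c "
from h import *
print(bot.job_done())"
```

```text
the job is handed in; nothing more can be done
None
```

The job is handed in: in the last top and side views all four parts sit flat in their nests within about 2 mm of centre, the gripper is open and clear, and the meter has not moved; it took about 22.5 s, and the hand-in returned no verdict.

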